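Lock the sieve hatch of an air sampler

TASK

The air sampler has a fresh culture plate in it and its hatch is standing ajar. With the fingertips, press the hatch down onto its sponge seal, then set a fingertip or two in the slot of each orange quarter-turn fastener and turn it clockwise, as far as it goes, so that the hatch stays locked flat when you let go. Touch and turn only: do not pinch or lift anything, do not raise the hatch, and leave the things standing round the sampler where they are.

Things in the scene. Friction and masses are not known exactly. Their poses are not given: they have to be found in the camera images.
- sampler: White box-shaped air sampler, 200 mm (x) by 250 mm (y), fixed on the worktop; the rim of its bay is 112 mm up, the top of the shut hatch 120 mm. Origin: centre of its underside; x points to its back (hinge side), y to its left, z up. The fasteners lie 45 mm in front of its origin, 74 mm left and right of its middle.
- hatch (a joint): Grey hatch, 176 (x) by 236 (y) by 8 mm, on a friction hinge along the back; 0 = flat on the rim (hard stop), grows in rad as the front rises; ajar at the start. It stays where it is left, but the sprung seal lifts it the last 0.02 to 0.04 rad (3 to 5 mm at the fasteners) until a fastener holds it. Pressing it fully down takes 8 to 12 N at the fasteners.
- hatch_hinge (a point): Middle of the hinge axis, 112 mm above the worktop, 86 mm behind the sampler's origin; the frame tilts with the hatch, its y along the axis (sampler's left). A round aluminium sieve, 92 mm across and 2.5 mm proud of the hatch, has its centre 66 mm in front of this axis.
- hatch_press (a point): Point on the flat top of the hatch midway between the two fasteners, 131 mm in front of the hinge axis: a bare place, about 70 mm wide (y), to press with the fingertips. With the hatch shut it lies 120 mm above the worktop.
- fastener_left (a joint): Left orange fastener, 61 mm across, sunk flush in the hatch. 0 = open (slot along the hatch's y), grows clockwise seen from above to 1.571 = locked (slot along x), a stop; starts at 0 to 0.25. Takes under 0.3 N m, stays where left. It catches only if turned with the hatch down (below about 0.03 rad) and draws it flat; turned first, its tongue lands on the keeper and the hatch cannot shut.
- fastener_right (a joint): Right orange fastener, the same, 74 mm to the right of the middle; it also locks clockwise.
- slot_left (a point): Centre of the left slot, on the fastener's axis, level with the hatch's top. The frame turns with it: y along the slot, z up. The slot is 28 mm wide, 14 mm deep, flat-floored (black), and runs across the 61 mm head in a well 65 mm across. Two fingertips 20 to 30 mm apart along the slot turn it with little play; shut fingers must turn farther. Pressing on its floor presses the hatch down.
- slot_right (a point): Centre of the right fastener's slot, the same.
- reagent_yellow: Loose white reagent bottle with yellow cap, 43 mm across, 84 mm high, beside the sampler; origin at the centre of its underside. Leave alone.
- reagent_green: Loose white reagent bottle with green cap, 43 mm across, 84 mm high, beside the sampler; origin at the centre of its underside. Leave alone.
- spare_plate: Loose clear round dish, 92 mm across, 16 mm high, lying at the front left of the worktop; origin at the centre of its underside. Leave alone.
- swab_pack: Loose white and green swab pack, 42 by 88 by 11 mm, lying at the front right; origin at the centre of its underside. Leave alone.
- tube_rack: Loose acrylic rack full of red-capped tubes, 103 by 246 by 119 mm, its length pointing away from the robot, at the right; origin at the centre of its underside. Leave alone.

How it is judged (in metres and radians):
On the way, in this order (a step that is already met when the one before it is completed fails the run):
1. the hatch is pressed down onto its seal (value of joint hatch below 0.035 rad), for 0.1 s.
2. one of the fasteners is turned home with the hatch down (value of joint hatch below 0.02 rad and value of joint any of fastener_left, fastener_right above 1.4 rad), for 0.1 s.
At the end, for the whole second after the job is handed in: The hatch lies flat and at rest, within 0.015 rad (about 2 mm at its front edge) of the rim, and both fasteners are turned past 1.4 rad (80 of their 90 degrees) (value of joint hatch below 0.015 rad and value of joint each of fastener_left, fastener_right above 1.4 rad and velocity of joint hatch below 0.05 rad/s); the robot touches nothing.
It fails at once if the hatch is raised well above where it can stand at the start (value of joint hatch above 0.5 rad).
It fails at once if a thing standing round the sampler is moved by more than 20 mm or lifted (distance of any of reagent_yellow, reagent_green, spare_plate, swab_pack, tube_rack from where it was at the start of the episode above 0.02 m).
It fails at once if a reagent bottle is tipped over (angle between any of reagent_yellow, reagent_green's own z axis and vertical above 0.5 rad).
It also fails if it takes over 58 s, if anything falls off the work surface, if the arm or the gripper's body presses on something with over 40 N, if the wrist force passes 120 N, or if a joint passes its speed limit or range.

ROBOT

A 6-joint arm with a two-finger parallel gripper is mounted at the origin on a cart in front of the work surface, level with it; the furniture and walls round the work are solid. World frame = base frame: x ahead of the robot, y to its left, z up, the work surface at z = 0. Lengths are in mm, angles in rad, forces in N, time in s.
With the tool pointing down it reaches from about 400 to 925 mm from the base axis. Payload 3.4 kg.
Tool frame: the origin (TCP) lies midway between the tips of the shut fingers; the grasp point (between the pads) lies 19 mm behind it; z points along the fingers, y is the line along which they close (so a half turn about z gives the same grasp; the last joint's range is limited). The gripper opens to 85 mm and grips with 20 to 120 N. Pads are 22 mm wide; open, the fingers measure 114 mm over their backs; the gripper's body (76 mm by 85 mm) begins 54 mm behind the grasp point. The pads swing forward as they close: fully open they stand 13 mm farther back than shut.
Start: joints at [1.091, 0.307, 1.506, -0, 1.328, -0.073], TCP at [227.007, 528.298, 231.305] pointing down, gripper open.
Joint ranges: [-3.12, 3.12], [-1.05, 2.28], [0.14, 2.33], [-1.42, 4.57], [0.1, 2.73], [-2.68, 2.68]. Speed limits (rad/s): [2.57, 2.57, 3.14, 3.14, 3.14, 3.14].

INTERFACE

Orientations are given as a unit quaternion [w, x, y, z].
In Python, from station import manip gives the robot as it stands. Calls block until the motion is done:
- manip.goto(position, orientation): joint-space move of the TCP to a pose.
- manip.move_linear(position, rot=None, speed=150): straight line of the TCP; rot=None keeps the orientation; speed is the mean speed in mm/s.
- manip.goto_joints(angles): joint-space move.
- manip.grip(opening, effort=None): finger opening in mm; effort is the grip in N (None keeps the last); returns when the fingers have stopped.
- manip.pause(seconds).
- manip.inverse_kinematics(position, orientation): joint angles nearest the present ones, or None.
- manip.state(): the state.
- manip.get_image(name): name is "scene" or "top" or "wrist"; returns a dict with "color" (480x640x3 uint8, red, green, blue), "z_map" (480x640 float32, mm along the optical axis (not along the pixel's ray), 0 where there is no reading), "K" (3x3 intrinsics, pixels), "dist_coeffs" ([k1, k2, p1, p2, k3] as OpenCV has them; the pictures are not rectified), "position" and "attitude" of the camera in the world. Camera axes: x right, y down, z forward; pixel columns grow to the right and rows downward; lengths in mm; the calibration is good to about 2 mm. A picture is of the moment at which its call begins.
A pose or a line that the arm cannot do raises manip.MotionError and nothing moves.
- manip.sign_off(): hands the job in; it is judged then, once.
Trained networks look in a picture, given as the dict that the camera call returned (one of the last four; its "shot" number tells which), for a name from the list of things; names that differ only in an ending like _2 or _b are one class to them, and where a whole thing is asked for, a point or a joint stands for the part that bears it (a point fixed in the world has none). Each returns a list of dicts, best first, with "conf" (0 to 1); they miss things now and then, are a little off and sometimes report something else, mostly with a low value. They report only what shows in the picture. A call takes as long as a camera call.
- manip.search_frame(picture, query): "extent" ([centre column, centre row, width, height] in pixels, round what is visible of it).
- manip.place_of(picture, query): "at" ([column, row] in pixels: a listed point, or the origin of a listed thing).
The state is a dict: "time": time; "joints": joint angles; "qvel": joint speeds; "effort": joint torques, N m; "eef_pos": TCP position; "tool_rot": TCP orientation; "ft_force": force on the tool from outside, world axes, zero at the start; "moment": the same for the moment, N m; "grip_width": finger opening in mm; "grip_force": force on a finger pad.
Only numpy, scipy, OpenCV 4.12 (cv2) and the standard library are available. Lean on these libraries where they do the work, as an engineer would, in place of code of your own. Each camera call takes 0.05 s, during which the arm holds its last target. There are 200 camera calls.

## Working session

There is one attempt and no reset: what is moved stays moved. The work goes in short steps, each a Python script; the robot and the scene stay as the last script left them, time stands still between calls to the robot, and variables do not carry over. Pictures are saved under pics/ and viewed, at most 10 in all, crops included, and the job is handed in when it is done.

```bash
ls; mkdir -p pics; cat > h.py <<'E'
from station import manip
import numpy as np, cv2
from scipy.spatial.transform import Rotation as R
def Rm(q): 
    q=np.array(q,float)
    return q if q.shape==(3,3) else R.from_quat(q[[1,2,3,0]]).as_matrix()
def ray(p,uv):
    n=cv2.undistortPoints(np.array(uv,float).reshape(-1,1,2),np.array(p['K']),np.array(p['dist_coeffs'])).reshape(-1,2)
    return np.c_[n,np.ones(len(n))]
def depth_pt(p,uv,r=2):
    u,v=np.round(uv).astype(int); w=p['z_map'][max(v-r,0):v+r+1,max(u-r,0):u+r+1]; w=w[w>0]
    if len(w)==0: return None
    return np.array(p['position'])+Rm(p['attitude'])@(ray(p,uv)[0]*np.median(w))
def plane_pt(p,uv,z):
    d=Rm(p['attitude'])@ray(p,uv)[0]; o=np.array(p['position']); return o+d*(z-o[2])/d[2]
def save(p,n): cv2.imwrite('pics/'+n,p['color'][:,:,::-1])
def cloud(p):
    v,u=np.mgrid[0:480,0:640]; uv=np.c_[u.ravel(),v.ravel()]
    P=np.array(p['position'])+(ray(p,uv)*p['z_map'].reshape(-1,1))@Rm(p['attitude']).T
    return P.reshape(480,640,3)
def down(yaw): # tool z down, tool y axis at angle yaw+90deg.. : tool x along (cos,sin)
    M=np.array([[np.cos(yaw),np.sin(yaw),0],[np.sin(yaw),-np.cos(yaw),0],[0,0,-1]])
    return R.from_matrix(M).as_quat()[[3,0,1,2]]
E
cat > a.py <<'E'
from h import *
np.set_printoptions(precision=1,suppress=True)
s=manip.state();print(s['time'],s['eef_pos'],s['tool_rot'],s['ft_force'])
for c in('top','scene'):
    p=manip.get_image(c); save(p,c+'1.png'); print(c,p['position'],p['attitude'])
    for n in('hatch_hinge','hatch_press','slot_left','slot_right','sampler','tube_rack','reagent_yellow','reagent_green'):
        for d in manip.place_of(p,n)[:2]: print(n,round(d['conf'],2),np.array(d['at']),depth_pt(p,d['at']))
E
python3 a.py
```

```text
pics
0.0 [226.7 527.7 230.4] [-0.   0.2  1.  -0. ] [-0.2  0.1 -0.3]
top [ 446.3  219.9 1254.3] [-0.   0.7 -0.7  0. ]
hatch_hinge 0.9 [277.  204.9] [591.3 314.4 112.7]
hatch_press 0.65 [273.6 258. ] [463.4 317.8 146. ]
slot_left 0.75 [237.7 257.6] [463.7 403.2 133.3]
slot_left 0.65 [442.5 226.4] [543.  -82.6 115.4]
slot_right 0.66 [279.1 206.6] [586.4 308.8 119.4]
slot_right 0.57 [300.2 260.5] [458.4 256.7 131.4]
sampler 0.93 [278.  245.2] [493.3 308.4 141.6]
tube_rack 0.73 [443.9 228.1] [539.3 -86.9 111.9]
reagent_yellow 0.77 [337.8 274.9] [424.6 166.2  84.2]
reagent_green 0.72 [428.3 294.4] [374.7 -72.2  11.8]
reagent_green 0.55 [207.6 235.8] [518.7 491.8  60.2]
scene [ -65.4 -641.1  675. ] [-0.5  0.8 -0.2  0.2]
hatch_hinge 0.98 [324.7 212.7] [575.1 296.9 120.3]
hatch_hinge 0.21 [281.7 207.6] [461.7 343.6 145. ]
hatch_press 0.94 [281.5 211.9] [446.  316.1 147.1]
hatch_press 0.65 [276.8 197.5] [490.2 425.8 137.5]
slot_left 0.59 [277.2 196.4] [493.9 430.1 138.5]
slot_right 0.67 [296.9 222.3] [468.9 272.8 128.4]
sampler 0.57 [300.4 255.3] [436.8 201.3  72. ]
tube_rack 0.71 [414.8 330.5] [ 535.8 -130.4   17.2]
reagent_yellow 0.72 [303.2 288.2] [410.5 143.8  12.2]
```

View pics/top1.png

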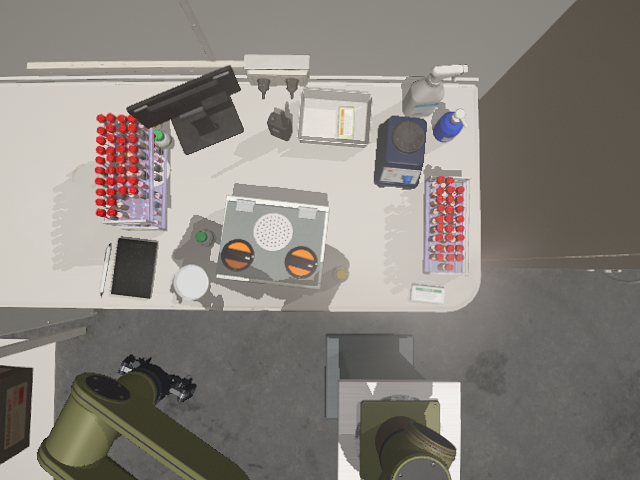

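View pics/scene1.png

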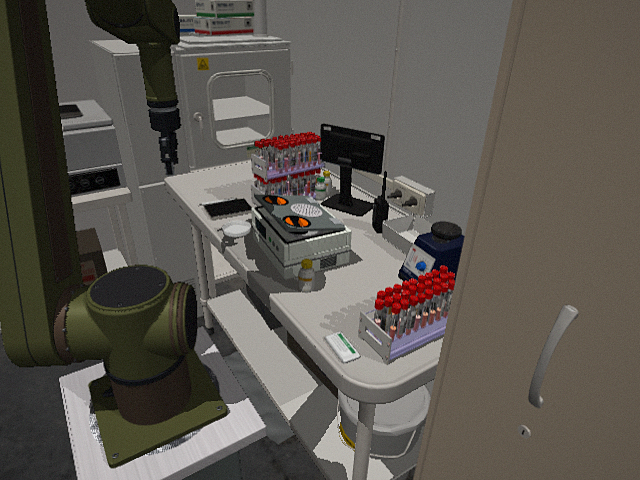

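The top view shows the sampler around (275,240), with orange fasteners near (237,254) and (302,263). The green bottle is at (203,237), the yellow one at (341,273) and the rack at (446,225). The scene view agrees and shows the hatch ajar. Next I'll look from close by with the wrist camera.

```bash
cat > b.py <<'E'
from h import *
np.set_printoptions(precision=2,suppress=True)
def orange(p,name):
    C=cloud(p); hsv=cv2.cvtColor(p['color'],cv2.COLOR_RGB2HSV)
    m=cv2.inRange(hsv,(5,150,100),(22,255,255))
    n,l,st,ce=cv2.connectedComponentsWithStats(cv2.morphologyEx(m,cv2.MORPH_CLOSE,np.ones((5,5))))
    for i in range(1,n):
        if st[i,4]>120:
            P=C[(l==i)&(p['z_map']>0)&(m>0)]; 
            if len(P): print(name,ce[i],st[i],np.median(P,0))
p=manip.get_image('top'); orange(p,'top')
for y in (0.1,0,-.1): pass
for k in (0,np.pi):
    for yaw in (-0.1,-1.67):
        print(k,yaw,manip.inverse_kinematics([460,330,200],down(yaw+k)))
q=down(0) 
try: manip.goto([400,320,330],q)
except manip.MotionError as e: print(e)
p=manip.get_image('wrist'); save(p,'w1.png'); print(p['position'],Rm(p['attitude'])); orange(p,'w')
for n in('hatch_hinge','hatch_press','slot_left','slot_right','sampler'):
    for d in manip.place_of(p,n)[:2]: print(n,round(d['conf'],2),np.array(d['at']),depth_pt(p,d['at']))
print(manip.state()['joints'],manip.state()['time'])
E
python3 b.py
```

```text
top [239.24 246.58] [228 242  23  11 144] [488.52 398.63 141.86]
top [302.8  253.83] [292 250  22  10 121] [473.44 250.09 142.18]
0 -0.1 [ 0.55  0.32  1.57 -0.    1.25  2.22]
0 -1.67 [ 0.55  0.32  1.57 -0.    1.25 -2.49]
3.141592653589793 -0.1 [ 0.55  0.32  1.57 -0.    1.25 -0.92]
3.141592653589793 -1.67 [ 0.55  0.32  1.57 -0.    1.25  0.65]
[473.23 319.61 472.29] [[-0.   -0.96 -0.29]
 [-1.   -0.    0.  ]
 [-0.    0.29 -0.96]]
w [236.61 115.84] [207 104  59  27 916] [488.75 397.34 141.42]
w [394.6  133.67] [365 121  56  28 879] [473.36 249.63 141.45]
w [229.25 158.9 ] [202 147  57  24 793] [450.17 405.51 149.98]
w [382.43 174.99] [357 161  55  26 771] [435.04 261.35 149.5 ]
hatch_hinge 0.97 [323.3   5.2] [585.98 317.22 120.  ]
hatch_press 0.63 [308.2 143.3] [464.03 331.26 145.34]
slot_left 0.61 [228.  135.5] [471.21 409.73 131.25]
slot_right 0.66 [388.3 149.4] [457.93 253.1  130.84]
sampler 0.96 [316.7 108.9] [494.67 323.25 141.65]
[0.59 0.16 1.47 0.   1.52 2.16] 3.1833
```

View pics/w1.png

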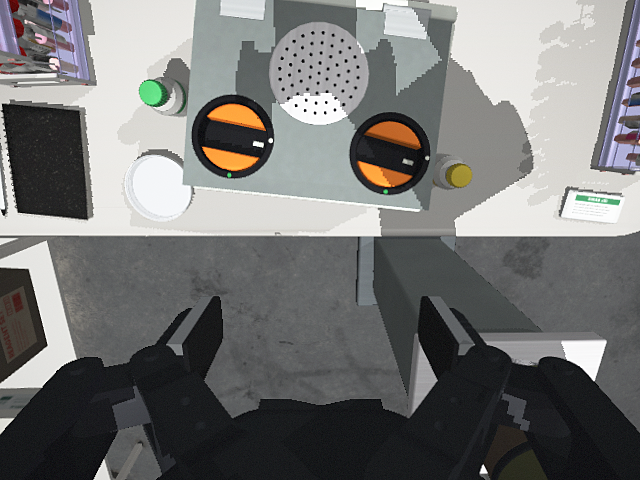

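The wrist view shows both slots clearly: left about (233,137), right about (390,153), with the bare spot between them near (308,150). From the orange halves, sampler yaw is about -0.104, hatch tilt about 0.2 and the fasteners are turned about 0.1 and 0.19. Now I'll press the hatch down.

```bash
cat > c.py <<'E'
from h import *
from b2 import orange
np.set_printoptions(precision=2,suppress=True)
yw=-0.104; xs=np.array([np.cos(yw),np.sin(yw)]); 
H=np.array([588.1,315.3]); P=H-134*xs; q=down(yw+np.pi)
manip.grip(0,20)
manip.goto([*P,175],q)
f0=np.array(manip.state()['ft_force'])
manip.move_linear([*P,126],speed=80)
print(manip.state()['ft_force'],manip.state()['eef_pos'])
for z in np.arange(124,114,-1.):
    manip.move_linear([*P,z],speed=40)
    s=manip.state(); f=s['ft_force'][2]-f0[2]; print(z,round(s['eef_pos'][2],1),round(f,1))
    if f>22: break
manip.pause(.3)
manip.move_linear([*P,150],speed=60)
manip.goto([480,330,330],q)
p=manip.get_image('wrist'); save(p,'w2.png'); orange(p,'w')
p=manip.get_image('top'); orange(p,'top')
print(manip.state()['joints'],manip.state()['time'])
E
sed -n '/^def/,/^p=/p' b.py | sed '$d' | sed '1i from h import *' > b2.py; python3 c.py
```

```text
[-0.17  0.53  0.27] [455.12 329.2  126.01]
124.0 124.3 2.1
123.0 123.6 4.7
122.0 122.5 5.8
121.0 121.5 5.9
120.0 120.6 6.3
119.0 120.0 9.1
118.0 120.0 14.7
117.0 119.9 20.4
116.0 119.8 26.7
w [249.56 170.61] [223 161  52  21 652] [430.49 261.92 123.45]
w [392.04 170.28] [366 160  52  21 677] [445.76 406.33 123.59]
w [245.62 208.09] [221 198  52  22 712] [469.35 250.18 122.05]
w [385.91 208.62] [361 199  52  21 696] [485.14 397.79 122.2 ]
[ 0.53  0.26  1.33  0.    1.55 -0.94] 11.4417
```

```bash
cat > d.py <<'E'
import sys
from h import *
np.set_printoptions(precision=2,suppress=True)
yw=-0.105
def turn(C,phi0):
    manip.grip(25,20)
    o=lambda phi: down(yw-phi+np.pi)
    manip.goto([*C,150],o(phi0)); s0=manip.state(); f0=s0['ft_force'][2]; m0=s0['moment'][2]
    manip.move_linear([*C,113],speed=60)
    print('at113',manip.state()['ft_force'],manip.state()['grip_width'])
    z=113
    while z>100:
        z-=1; manip.move_linear([*C,z],speed=40)
        s=manip.state(); f=s['ft_force'][2]-f0; print(z,round(s['eef_pos'][2],1),round(f,1))
        if f>18: break
    phi=phi0
    while phi<1.75:
        phi+=0.2 if phi<1.3 else 0.06
        manip.goto([*C,z],o(phi)); s=manip.state()
        m=s['moment'][2]-m0
        print('phi %.2f F %s Mz %.2f'%(phi,np.array(s['ft_force']),m))
        if phi>1.45 and abs(m)>0.8 or abs(m)>2: break
    manip.goto([*C,z],o(phi-0.06))   # unload
    manip.move_linear([*C,150],speed=80)
    print(manip.state()['time'])
if sys.argv[1]=='L': turn([465.4,402.2],0.108)
else: turn([450.0,255.7],0.187)
from b2 import orange
p=manip.get_image('top'); orange(p,'top'); save(p,'top_%s.png'%sys.argv[1])
E
python3 d.py L
```

```text
at113 [-0.98  0.52 -0.32] 25.040453665298585
112 112.2 0.7
111 111.0 1.0
110 109.9 0.0
109 109.3 3.7
108 108.4 4.5
107 107.5 6.9
106 106.5 6.2
105 105.9 8.3
104 105.8 12.3
103 105.7 17.7
102 105.6 22.7
phi 0.31 F [-4.32 -2.82 21.54] Mz -0.05
phi 0.51 F [-5.18 -1.58 21.87] Mz -0.02
phi 0.71 F [-4.98 -1.11 20.6 ] Mz -0.05
phi 0.91 F [-4.73 -1.49 19.84] Mz -0.07
phi 1.11 F [-3.77 -0.31 19.09] Mz -0.02
phi 1.31 F [-2.91  0.28 19.43] Mz -0.05
phi 1.37 F [-3.39  0.3  18.64] Mz -0.01
phi 1.43 F [-2.51  0.74 18.22] Mz -0.00
phi 1.49 F [-2.88 -0.   17.26] Mz -0.03
phi 1.55 F [-2.61  0.08 18.16] Mz -0.09
phi 1.61 F [-2.13  0.12 18.05] Mz -0.06
phi 1.67 F [-1.58 -0.95 18.03] Mz 0.02
phi 1.73 F [-2.79 -3.3  19.72] Mz 0.05
phi 1.79 F [-2.36 -3.1  21.24] Mz 0.54
20.975
```

```bash
python3 d.py R && python3 - <<'E'
from h import *
from b2 import orange
np.set_printoptions(precision=2,suppress=True)
manip.goto([480,330,330],down(-.105+np.pi))
p=manip.get_image('wrist'); save(p,'w3.png'); orange(p,'w')
print(manip.state()['time'])
E
```

```text
at113 [ 0.24 -0.27 -0.44] 25.284395839317227
112 112.2 -0.5
111 111.0 0.1
110 109.9 -0.3
109 108.9 -0.1
108 107.9 -0.0
107 106.9 -0.8
106 106.3 3.2
105 105.8 7.5
104 105.7 13.6
103 105.6 21.1
phi 0.39 F [-5.45 -2.31 20.75] Mz -0.07
phi 0.59 F [-5.41 -0.14 19.78] Mz -0.04
phi 0.79 F [-3.64  0.06 19.3 ] Mz -0.05
phi 0.99 F [-3.88  0.81 18.06] Mz -0.05
phi 1.19 F [-2.77  1.8  17.51] Mz -0.08
phi 1.39 F [-1.55  1.09 17.82] Mz -0.05
phi 1.45 F [-1.78  1.56 17.37] Mz -0.06
phi 1.51 F [-1.45  1.29 15.31] Mz -0.05
phi 1.57 F [-1.48  0.59 16.58] Mz -0.04
phi 1.63 F [-1.61  0.33 15.95] Mz -0.11
phi 1.69 F [-1.38 -0.61 16.82] Mz 0.00
phi 1.75 F [-2.38 -3.34 18.56] Mz 0.13
phi 1.81 F [-2.02 -3.45 18.96] Mz 0.79
30.6333
w [266.83 188.03] [259 163  18  52 631] [451.6  275.58 120.03]
w [368.33 188.46] [359 163  17  52 633] [463.18 381.79 120.2 ]
w [406.91 188.01] [399 163  19  52 717] [467.4  421.61 120.16]
w [227.51 189.01] [219 164  18  51 573] [448.32 235.17 120.13]
32.2
```

View pics/w3.png

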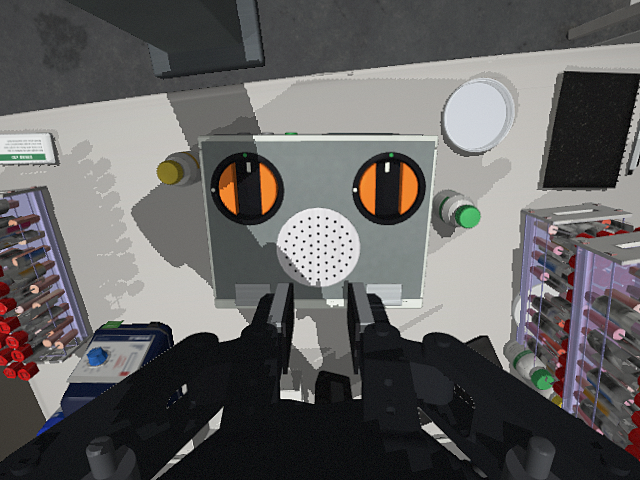

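Both slots, at (387,188) and (247,188), now point along the sampler's x. Their markers line up with the green dots, the hatch top sits at 120 mm, and the bottles and dish stand beside it apparently undisturbed.

```bash
python3 -c "
from station import manip
print(manip.sign_off())"
```

```text
the job is handed in; nothing more can be done
None
```

The hatch is pressed flat (top measured at 120 mm), both fasteners are turned clockwise to their stops, and the job is handed in at about 32 s of the 58 s allowed; no verdict came back.

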